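# Lock the keyhole carrier plate onto the microscope stage

## Task

Take the aluminium carrier plate by its black grip and lower it gently onto the microscope stage so that its two keyholes drop over the brass screw heads and it lies flat. Then slide it along its slots, big keyhole ends leading, without forcing, until it is fully home, pushing in the green indicator, and the orange spring catch has snapped into the notch in its edge. The screw strip is clamped up to about a centimetre differently each time, so feel for the screws and for the stop; then let go, and leave the other things where they are.

Things in the scene. Friction and masses are not known exactly. Their poses are not given: they have to be found in the camera images.
- plate: Aluminium carrier plate, loose, 0.2 to 0.325 kg, lying flat on the bench: 84 (x) by 110 (y) by 5 mm thick, origin at the centre of its underside, z up. In its middle stands a black grip block, 14 mm (x) by 50 mm (y), from z = 5 to z = 45 mm. It has two keyholes (mouth), and a notch (notch). At the start its x axis is within 1.1 rad of the stage's.
- grip (a point): Point inside the plate's grip block, on its vertical centre line, 33 mm above the plate's underside and 12 mm below the block's top; axes as the plate's. Best pinched across its 14 mm thickness (jaws closing along the plate's x).
- mouth (a point): Centre, on the underside, of one of the plate's two eight-sided keyhole mouths, 16.5 (x) by 18 mm (y), at x = +13, y = +35 mm in the plate's frame; the other is at x = +13, y = -35. From each mouth a slot 9 mm wide runs towards the plate's -x; a screw at the slot's end has its axis at x = -13 mm.
- notch (a point): Deepest point of the V notch in the plate's +y edge for the catch, at x = +23.4, y = +49 mm in the plate's frame, underside. The notch is 11 mm wide at the edge; the plate's (+x,+y) corner is cut off at 45 degrees over 8 mm as a ramp for the catch.
- stage: Black microscope stage block, fixed, 220 (x) by 190 (y) by 40 mm high, origin at the centre of its underside, x pointing away from the robot within 0.45 rad, flat top at z = 40 mm. On it a clamped strip carries two brass-headed screws and the orange catch and a green indicator; where the strip is clamped along the stage's x is not measured, see deck_mid.
- deck_mid (a point): Fixed point on the stage's flat top, axes as the stage's. The two screws stand at x = e, y = -35 and +35 mm from it; e is the strip's setting, -13 to +13 mm, different each time and not measured. With axes parallel, the mouths are over the screws when the plate's origin is at x = e - 13, y = 0; 26 mm of sliding along +x brings it home at x = e + 13, a hard stop on the screws.
- head_level (a point): Point straight above deck_mid, at the height of the screw heads' tops, 11 mm above the stage's top: a plate that misses rests that high, one that has dropped over them lies at 0. Heads are 13 mm in diameter, 4 mm thick, with 1.75 mm (x) and 2.5 mm (y) to spare each side in the mouths; necks 6 mm in diameter, 7 mm high, with 1.5 mm to spare each side in the slots.
- catch (a joint): Orange sprung catch on the strip: a free steel roller 8 mm round, 11 mm tall, centred at x = e + 37, y = +51 mm from deck_mid, sliding along the stage's +y. In m: 0 free, 0.0065 to 0.0095 while the plate's edge pushes it aside, 0.001 to 0.0045 in the notch. It resists the slide with roughly 3 to 15 N from 5 mm of travel and drops in at about 24 mm. Over 55 N on the stage, screws or catch is too rough.
- flag (a joint): Green home indicator, a light sprung plunger 8 mm wide on the strip, pushed along the stage's +x by the plate's front edge, tip at x = e + 47, y = +20 mm from deck_mid, 2 to 8 mm above the stage's top. In m: 0 out (plate 18 mm or less along its slide), about 0.008 when the plate is fully home (0.007 or more is home). Push about 0.5 N.
- lens: Bystander: steel objective lens, 25 mm in diameter, 36 mm high, standing on the stage's (-x,-y) corner; origin at the centre of its underside.
- eyepiece: Bystander: black eyepiece, 34 mm in diameter, 52 mm high, standing on the bench; origin at the centre of its underside.
- driver: Bystander: screwdriver with orange handle, 170 mm long, lying on the bench; origin under its middle.
- cleaner: Bystander: white bottle with blue cap, 48 mm in diameter, 130 mm high; origin at the centre of its underside.
- dish: Bystander: grey open parts dish, 100 by 80 by 25 mm; origin at the centre of its underside.
There are look-alikes about, which are no part of the job. Of the things like the plate, leave any that is red; of the rest the smaller one is meant.

How it is judged:
By the outcome, as a careful person would: the job done as asked, in the order asked, and still so for the second after the job is handed in, with the robot touching nothing.
It also fails if it takes over 67 s, if anything falls off the work surface, if the arm or the gripper's body presses on something with over 40 N, if the wrist force passes 120 N, or if a joint passes its speed limit or range.

## Robot

A 6-joint arm with a two-finger parallel gripper is mounted at the origin on the work surface. World frame = base frame: x ahead of the robot, y to its left, z up, the work surface at z = 0. Lengths are in m, angles in rad, forces in N, time in s.
With the tool pointing down it reaches from about 0.375 to 0.9 m from the base axis. Payload 3.1 kg.
Tool frame: the origin (TCP) lies midway between the tips of the shut fingers; the grasp point (between the pads) lies 19 mm behind it; z points along the fingers, y is the line along which they close (so a half turn about z gives the same grasp; the last joint's range is limited). The gripper opens to 85 mm and grips with 20 to 120 N. Pads are 22 mm wide; open, the fingers measure 114 mm over their backs; the gripper's body (76 mm by 85 mm) begins 54 mm behind the grasp point. The pads swing forward as they close: fully open they stand 13 mm farther back than shut.
Start: joints at [-1.474, 0.527, 1.433, -0, 1.181, -0.178], TCP at [0.17, -0.602, 0.231] pointing down, gripper open.
Joint ranges: [-3.08, 3.08], [-0.75, 2.2], [0.22, 2.44], [-1.43, 4.57], [0, 2.65], [-2.85, 2.85]. Speed limits (rad/s): [2.79, 2.79, 3.14, 3.14, 3.14, 3.14].

## Interface

Orientations are given as a unit quaternion [x, y, z, w].
In Python, from plant import * gives the robot as it stands. The module is installed in compiled form; this text tells all that it offers.
- The arm moves only by the tool apply_moves, never from a script. Its argument "series" is a list of rows, each an object of numbers: "dx", "dy", "dz": the shift along the world's x, y, z each as a share of 0.15 m, from -1 to 1; "twist": the turn about the world's z as a share of 45 degrees, from -1 to 1. In form: [{"dx": .., "dy": .., "dz": .., "twist": ..}, ...]. A call has exactly 8 rows; each row is the pose to reach, as a shift and turn from the pose commanded when the call began; what a row does not reach only later rows make up. A row lasts 1/10 s, in which the tool goes at most 50 mm and 8.59 degrees, less where a joint would pass 70% of its speed; a pose out of reach is approached as far as the arm can. A call with a number of a shift or a turn outside -1 to 1 is refused whole. A call with a gripper value outside its range is refused whole. "gripper" is the finger opening in mm, from 0 to 85.4, set as the call begins (left out, the last holds). The fingers move at their own pace and stop on an object; the grip force is fixed at half the most. Time passes only in rows, so rows that repeat a pose let the fingers close, or fill a call up. It gives the time, the measured TCP pose, the force, the opening and the grip force at its end, in the units of the state.
- state(): the state, without advancing time (a new reading comes with each control period).
- get_image(name): name is "scene" or "side" or "wrist"; returns (picture, depth): 384x512x3 uint8, red, green, blue; 384x512 float32, m along the optical axis (not along the pixel's ray), 0 where there is no reading.
- camera_model(name): a dict with "vfov" (degrees; the focal length in pixels is half the picture's height over the tangent of half this angle, whatever the lens; pixels are square), "cx", "cy" (the principal point, pixels), "eye" and "orientation" of the camera in the world. Camera axes: x right, y down, z forward; pixel columns grow to the right and rows downward; lengths in m; the calibration is good to about 2 mm. A picture is of the moment at which its call begins: read the wrist's pose just before it. camera_model takes no time and is no camera call; for the wrist camera it gives the pose at the moment of the call.
- job_done(): hands the job in; it is judged then, once.
Trained networks look in the newest picture that a camera, given by its name, has taken for a name from the list of things; names that differ only in an ending like _2 or _b are one class to them, and where a whole thing is asked for, a point or a joint stands for the part that bears it (a point fixed in the world has none). Each returns a list of dicts, best first, with "p" (0 to 1); they miss things now and then, are a little off and sometimes report something else, mostly with a low value. They report only what shows in the picture. A call takes as long as a camera call. They do not tell look-alikes from the thing itself.
- find_in(label, camera): "extent" ([left, top, right, bottom] in pixels, round what is visible of it).
- regions_of(label, camera): "mask" (384x512 bool, what is visible of it) and "extent" ([left, top, right, bottom] in pixels, round what is visible of it).
The state is a dict: "time_s": time; "joint_pos": joint angles; "joint_velocities": joint speeds; "joint_efforts": joint torques, N m; "ee_pos": TCP position; "orientation": TCP orientation; "wrist_force": force on the tool from outside, world axes, zero at the start; "wrist_torque": the same for the moment, N m; "opening": opening from 0.0 (shut) to 1.0 (fully open); "finger_force": force on a finger pad.
Only numpy, scipy, OpenCV 4.12 (cv2) and the standard library are available. Lean on these libraries where they do the work, as an engineer would, in place of code of your own. Each camera call takes 0.05 s, during which the arm holds its last target. There are 200 camera calls.

## Working session

There is one attempt and no reset: what is moved stays moved. The work goes in short steps, Python scripts to look and compute and a tool call to move; the robot and the scene stay as the last step left them, time stands still between calls to the robot, and variables do not carry over. Pictures are saved under pics/ and viewed, at most 10 in all, crops included, and the job is handed in when it is done.

Besides the shell and the picture viewer there is one more tool, called after "Call:" as name(argument=value, ...) on one line, values as JSON. apply_moves: Moves the arm, as the interface text tells. Its arguments: {"type":"object","properties":{"series":{"type":"array"},"gripper":{"type":"number"}},"required":["series"]}

```bash
mkdir -p pics
cat > h.py <<'E'
from plant import *
import numpy as np, cv2
from scipy.spatial.transform import Rotation as R
def shot(n):
    m=camera_model(n); im,d=get_image(n); return m,im,d
def cloud(m,d):
    f=192/np.tan(np.radians(m["vfov"])/2); v,u=np.mgrid[:384,:512]
    P=np.stack([(u-m["cx"])/f*d,(v-m["cy"])/f*d,d],-1)
    W=P@R.from_quat(m["orientation"]).as_matrix().T+np.array(m["eye"]); W[d==0]=np.nan
    return W
def proj(m,p):
    f=192/np.tan(np.radians(m["vfov"])/2)
    q=R.from_quat(m["orientation"]).as_matrix().T@(np.array(p)-np.array(m["eye"])); return f*q[0]/q[2]+m["cx"],f*q[1]/q[2]+m["cy"]
E
python3 - <<'E'
from h import *
ims=[]
for n in ["scene","side"]:
    m,im,d=shot(n); W=cloud(m,d); np.savez(n,im=im,W=W); ims.append(im)
    print(n,m)
    for l in ["plate","stage","catch","flag"]:
        for r in regions_of(l,n):
            P=W[r["mask"]]; P=P[~np.isnan(P[:,0])]
            print(l,round(r["p"],2),np.round(r["extent"]),len(P),np.round(np.median(P,0),3) if len(P) else "", np.round(np.percentile(P,[2,98],axis=0),3).tolist() if len(P) else "")
cv2.imwrite("pics/a.png",cv2.cvtColor(cv2.resize(ims[0],(800,600)),4)); cv2.imwrite("pics/b.png",cv2.cvtColor(cv2.resize(ims[1],(800,600)),4))
E
```

```text
scene {'vfov': 57.63379737779363, 'cx': 250.99623252549847, 'cy': 195.7072361673273, 'eye': array([ 1.05076108, -0.53075763,  0.88260218]), 'orientation': array([ 0.87423825,  0.32883534, -0.12292695, -0.33535618])}
plate 0.94 [169. 264. 237. 323.] 2111 [ 0.675 -0.291  0.007] [[0.598, -0.343, -0.0], [0.74, -0.225, 0.061]]
plate 0.88 [179. 215. 218. 249.] 757 [ 0.525 -0.166  0.006] [[0.465, -0.216, 0.0], [0.569, -0.104, 0.047]]
plate 0.77 [134. 208. 170. 229.] 702 [ 0.361 -0.215  0.006] [[0.297, -0.266, 0.0], [0.41, -0.154, 0.046]]
stage 0.59 [233. 150. 317. 216.] 3027 [0.576 0.141 0.041] [[0.459, 0.06, 0.008], [0.672, 0.246, 0.052]]
catch 0.25 [180. 218. 220. 248.] 761 [ 0.526 -0.166  0.006] [[0.469, -0.217, 0.001], [0.573, -0.104, 0.047]]
side {'vfov': 53.77352441504643, 'cx': 262.0352236585231, 'cy': 193.38141411125991, 'eye': array([0.07261661, 0.75189229, 0.70062918]), 'orientation': array([-0.25831758,  0.85266356, -0.43245773,  0.13862609])}
plate 0.85 [288. 173. 327. 198.] 589 [ 0.513 -0.15   0.007] [[0.466, -0.207, 0.0], [0.572, -0.1, 0.046]]
plate 0.74 [266. 140. 313. 168.] 809 [ 0.658 -0.273  0.008] [[0.595, -0.342, -0.0], [0.738, -0.223, 0.06]]
plate 0.58 [341. 185. 385. 206.] 671 [ 0.352 -0.197  0.007] [[0.299, -0.252, 0.0], [0.41, -0.148, 0.047]]
plate 0.49 [182. 198. 290. 270.] 4854 [0.546 0.184 0.041] [[0.448, 0.071, 0.006], [0.664, 0.258, 0.052]]
stage 0.75 [185. 196. 290. 271.] 4729 [0.545 0.185 0.041] [[0.448, 0.073, 0.008], [0.66, 0.258, 0.053]]
```

View pics/a.png

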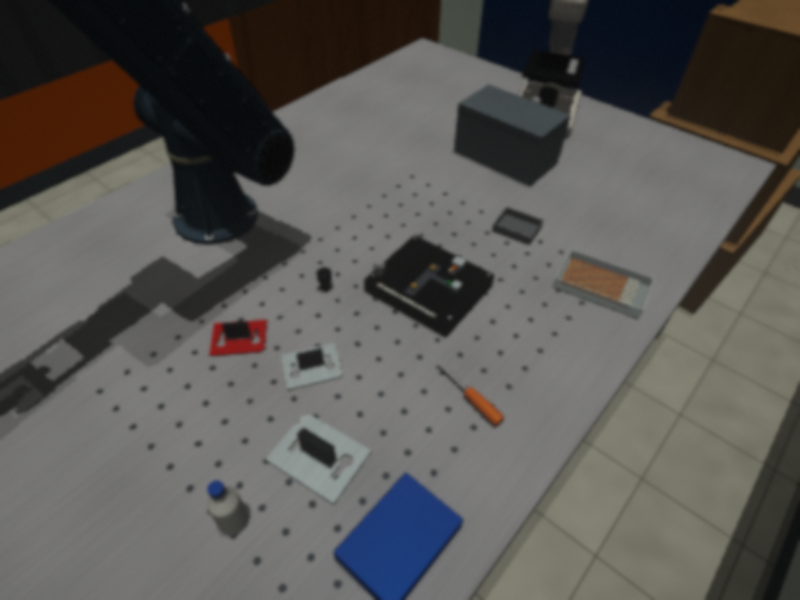

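View pics/b.png

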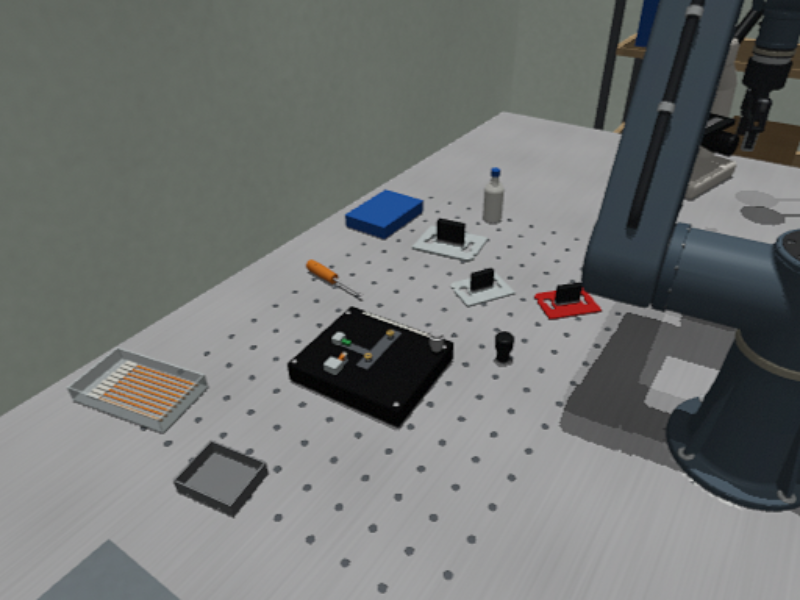

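Candidates in the scene picture (512-px): red plate (152,218), small aluminium plate (198,232), large aluminium plate (203,293). Red is excluded and the smaller of the rest is (198,232), at about (0.52,-0.16). I'll confirm it with a crop and fit the poses.

Run:
```python
from h import *
A=np.load("scene.npz");B=np.load("side.npz")
for n,D in (("scene",A),("side",B)):
    W=D["W"].reshape(-1,3); W=W[~np.isnan(W[:,0])]
    s=(abs(W[:,0]-.52)<.08)&(abs(W[:,1]+.16)<.075)
    g=W[s&(W[:,2]>.02)&(W[:,2]<.06)]; t=W[s&(W[:,2]>.040)&(W[:,2]<.06)]
    p=W[s&(W[:,2]>.003)&(W[:,2]<.06)]
    for k,q in (("grip",g),("top",t),("plate",p)): print(n,k,len(q),cv2.minAreaRect((q[:,:2]*1000).astype(np.float32)))
    s=(abs(W[:,0]-.56)<.16)&(abs(W[:,1]-.16)<.15)
    q=W[s&(W[:,2]>.034)&(W[:,2]<.046)]; print(n,"stage",len(q),np.median(q[:,2]),cv2.minAreaRect((q[:,:2]*1000).astype(np.float32)))
c=A["im"][190:330,120:250]; c2=B["im"][185:280,180:340]
h=np.hstack([cv2.resize(c,(390,420),interpolation=2),cv2.resize(c2,(410,420),interpolation=2)])
cv2.imwrite("pics/c.png",cv2.cvtColor(h,4))
```

```text
scene grip 142 ((519.4549560546875, -159.4855194091797), (49.53803253173828, 16.93010711669922), 59.47456359863281)
scene top 74 ((519.3098754882812, -159.45143127441406), (49.32502746582031, 16.733993530273438), 57.0911979675293)
scene plate 808 ((520.5272216796875, -161.140869140625), (156.02989196777344, 147.88710021972656), 1.1165138483047485)
scene stage 2453 0.040897972111280545 ((532.042236328125, 137.84117126464844), (279.6441345214844, 227.9434051513672), 3.804938316345215)
side grip 136 ((519.0460205078125, -158.5062713623047), (52.65815734863281, 17.844287872314453), 58.50480270385742)
side top 57 ((520.3846435546875, -158.14691162109375), (47.358642578125, 15.89931869506836), 57.9130973815918)
side plate 613 ((519.7674560546875, -159.58546447753906), (159.16746520996094, 149.37393188476562), 0.21009975671768188)
side stage 3743 0.04106860900298526 ((560.8759765625, 158.51715087890625), (219.68800354003906, 193.888671875), 3.9186322689056396)
```

View pics/c.png

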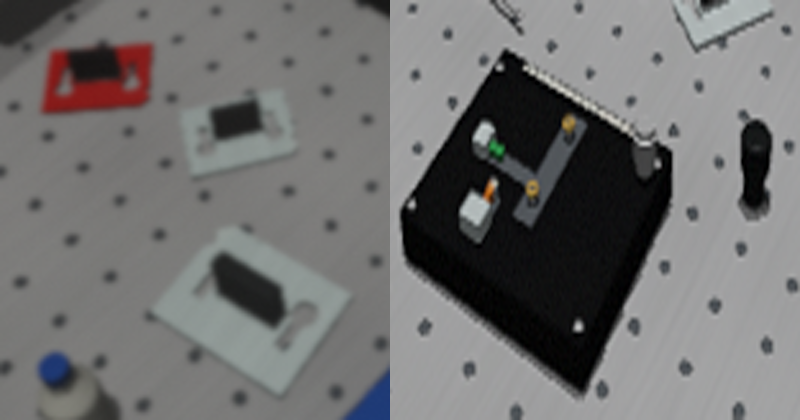

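The crop confirms it: the small white-aluminium plate at crop (240,130) with the grip and two keyholes, next to the clearly larger one and the red one. The stage shows brass screws at (568,123) and (532,187), with the catch nearer the side camera (+y).

Run:
```python
from h import *
s=state(); print(s["ee_pos"],R.from_quat(s["orientation"]).as_matrix().round(3).tolist(),s["wrist_force"],s["opening"])
m=camera_model("wrist");print(m, R.from_quat(m["orientation"]).as_matrix().round(3).tolist())
B=np.load("side.npz");W=B["W"];im=B["im"].astype(int)
q=(W[...,2]>.046)&(W[...,2]<.06)&(abs(W[...,0]-.56)<.13)&(abs(W[...,1]-.16)<.12)
n,l,st,c=cv2.connectedComponentsWithStats(q.astype(np.uint8))
for i in range(1,n):
    print(st[i],W[l==i].mean(0).round(4),im[l==i].mean(0).round())
```

```text
[ 0.16961731 -0.60149678  0.23128512] [[0.962, 0.271, 0.0], [0.271, -0.962, 0.0], [0.0, -0.0, -1.0]] [-0.43038846 -0.63235645  0.10712635] 1.0008575236853166
{'vfov': 58.65376356528566, 'cx': 253.27921229713783, 'cy': 189.71218036521464, 'eye': array([ 0.24863666, -0.57900028,  0.37471062]), 'orientation': array([ 0.78705877, -0.59567772, -0.0966328 ,  0.12794004])} [[0.272, -0.913, -0.305], [-0.962, -0.258, -0.086], [0.0, 0.317, -0.949]]
[248 211   5   5  15] [0.5581 0.1095 0.0511] [121. 103.  62.]
[213 213  12   8  61] [0.6199 0.1695 0.0516] [ 99. 123. 108.]
[275 219   9   6  26] [0.4699 0.1004 0.0548] [65. 65. 65.]
[208 225  14  14 106] [0.5862 0.2248 0.0538] [130. 129. 123.]
[234 226   5   5  18] [0.5532 0.1793 0.0516] [122. 104.  63.]
```

Call:
apply_moves(series=[{"dx": 0.1, "dy": 0.12, "dz": 0, "twist": 0.06}, {"dx": 0.25, "dy": 0.25, "dz": 0, "twist": 0.12}, {"dx": 0.4, "dy": 0.4, "dz": 0, "twist": 0.18}, {"dx": 0.55, "dy": 0.55, "dz": 0, "twist": 0.24}, {"dx": 0.7, "dy": 0.7, "dz": 0, "twist": 0.3}, {"dx": 0.85, "dy": 0.85, "dz": 0, "twist": 0.35}, {"dx": 1, "dy": 1, "dz": 0, "twist": 0.4}, {"dx": 1, "dy": 1, "dz": 0, "twist": 0.4}], gripper=85)

```text
time_s: 1.3
ee_pos: [0.3217, -0.4482, 0.2314]
orientation: [0.956, 0.292, 0.0, -0.001]
wrist_force: [0.9, -0.6, -1.0]
opening: 0.991
finger_force: 0.0
```

Call:
apply_moves(series=[{"dx": 0.1, "dy": 0.12, "dz": 0, "twist": 0.06}, {"dx": 0.25, "dy": 0.25, "dz": 0, "twist": 0.12}, {"dx": 0.4, "dy": 0.4, "dz": 0, "twist": 0.18}, {"dx": 0.55, "dy": 0.55, "dz": 0, "twist": 0.24}, {"dx": 0.7, "dy": 0.7, "dz": 0, "twist": 0.3}, {"dx": 0.85, "dy": 0.85, "dz": 0, "twist": 0.35}, {"dx": 0.92, "dy": 1, "dz": 0, "twist": 0.4}, {"dx": 0.92, "dy": 1, "dz": 0, "twist": 0.4}])

```text
time_s: 2.1
ee_pos: [0.4584, -0.2996, 0.2313]
orientation: [0.899, 0.438, 0.0, -0.0]
wrist_force: [-0.1, -0.3, 0.0]
opening: 0.995
finger_force: 0.0
```

Call:
apply_moves(series=[{"dx": 0.05, "dy": 0.15, "dz": 0, "twist": 0.03}, {"dx": 0.1, "dy": 0.3, "dz": 0, "twist": 0.06}, {"dx": 0.15, "dy": 0.45, "dz": 0, "twist": 0.1}, {"dx": 0.2, "dy": 0.6, "dz": 0, "twist": 0.14}, {"dx": 0.25, "dy": 0.75, "dz": 0, "twist": 0.14}, {"dx": 0.3, "dy": 0.9, "dz": 0, "twist": 0.14}, {"dx": 0.35, "dy": 0.94, "dz": 0, "twist": 0.14}, {"dx": 0.35, "dy": 0.94, "dz": 0, "twist": 0.14}])

```text
time_s: 2.9
ee_pos: [0.5111, -0.1614, 0.2315]
orientation: [0.874, 0.485, 0.0, 0.001]
wrist_force: [0.4, -0.4, -0.3]
opening: 1.004
finger_force: 0.0
```

```bash
cat >> h.py <<'E'
def rect(q): return cv2.minAreaRect((q[:,:2]*1000).astype(np.float32))
def rd():
    s=state(); M=R.from_quat(s["orientation"]).as_matrix()
    print("t",round(s["time_s"],2),"tcp",np.round(np.array(s["ee_pos"])*1000,1),"ty",np.degrees(np.arctan2(M[1,1],M[0,1])).round(2),"F",np.round(s["wrist_force"],1),"T",np.round(s["wrist_torque"],2),"open",round(s["opening"]*85,1),"ff",s["finger_force"]); return s
E
python3 - <<'E'
from h import *
rd(); m,im,d=shot("wrist"); W=cloud(m,d); V=W.reshape(-1,3);V=V[~np.isnan(V[:,0])]
s=(abs(V[:,0]-.52)<.08)&(abs(V[:,1]+.16)<.08)
for a,b in ((.02,.06),(.04,.06),(.003,.02)):
    q=V[s&(V[:,2]>a)&(V[:,2]<b)]; print(a,len(q),q[:,2].max() if len(q) else 0,rect(q) if len(q) else 0)
np.savez("w1",im=im,W=W)
cv2.imwrite("pics/d.png",cv2.cvtColor(im,4))
E
```

```text
t 2.9 tcp [ 511.1 -161.4  231.5] ty -31.92 F [ 0.4 -0.4 -0.3] T [0.04 0.02 0.06] open 85.3 ff 0.0
0.02 737 0.04798989731136161 ((522.66552734375, -158.43203735351562), (49.552345275878906, 13.587945938110352), 57.997413635253906)
0.04 697 0.04798989731136161 ((522.6488647460938, -158.4586639404297), (49.48955154418945, 13.587945938110352), 57.997413635253906)
0.003 6245 0.01805620013596909 ((521.1656494140625, -164.5845947265625), (152.4434356689453, 154.85049438476562), 1.5400696992874146)
```

View pics/d.png

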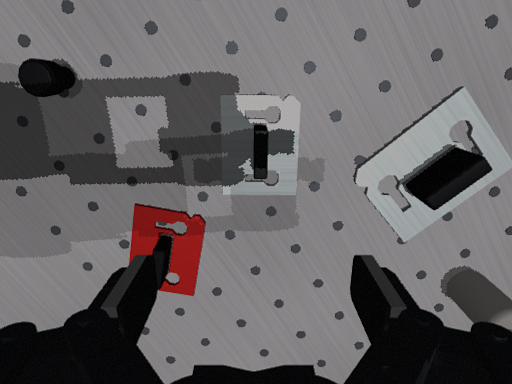

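The wrist view shows the target plate at (260,150), mouths to the right and the notch at the upper right, so plate +x is image right. Next I'll look at the stage from close by, before grasping.

Call:
apply_moves(series=[{"dx": 0, "dy": 0.12, "dz": 0, "twist": 0.1}, {"dx": 0, "dy": 0.25, "dz": 0, "twist": 0.2}, {"dx": 0, "dy": 0.4, "dz": 0, "twist": 0.3}, {"dx": 0, "dy": 0.55, "dz": 0, "twist": 0.4}, {"dx": 0.05, "dy": 0.7, "dz": 0, "twist": 0.5}, {"dx": 0.1, "dy": 0.85, "dz": 0, "twist": 0.6}, {"dx": 0.15, "dy": 1, "dz": 0, "twist": 0.7}, {"dx": 0.15, "dy": 1, "dz": 0, "twist": 0.8}])

```text
time_s: 3.75
ee_pos: [0.5335, -0.0101, 0.2314]
orientation: [0.68, 0.733, 0.0, 0.0]
wrist_force: [0.3, 0.6, -0.3]
opening: 0.995
finger_force: 0.0
```

Call:
apply_moves(series=[{"dx": 0.02, "dy": 0.15, "dz": 0, "twist": 0}, {"dx": 0.04, "dy": 0.3, "dz": 0, "twist": 0}, {"dx": 0.06, "dy": 0.45, "dz": 0, "twist": 0}, {"dx": 0.08, "dy": 0.6, "dz": 0, "twist": 0}, {"dx": 0.1, "dy": 0.75, "dz": 0, "twist": 0}, {"dx": 0.1, "dy": 0.9, "dz": 0, "twist": 0}, {"dx": 0.1, "dy": 0.9, "dz": 0, "twist": 0}, {"dx": 0.1, "dy": 0.9, "dz": 0, "twist": 0}])

```text
time_s: 4.55
ee_pos: [0.548, 0.1233, 0.2312]
orientation: [0.682, 0.732, -0.0, 0.0]
wrist_force: [-0.6, -0.2, -0.4]
opening: 0.993
finger_force: 0.0
```

Run:
```python
from h import *
rd(); m,im,d=shot("wrist"); W=cloud(m,d); np.savez("w2",im=im,W=W)
q=(W[...,2]>.0475)&(W[...,2]<.06)&(abs(W[...,0]-.56)<.13)&(abs(W[...,1]-.16)<.12)
n,l,st,c=cv2.connectedComponentsWithStats(q.astype(np.uint8))
for i in range(1,n):
    if st[i,4]>15: P=W[l==i]; print(st[i],P.mean(0).round(4),rect(P),im[l==i].mean(0).round())
V=W.reshape(-1,3);V=V[~np.isnan(V[:,0])]
V=V[(abs(V[:,2]-.04)<.004)&(abs(V[:,0]-.56)<.16)&(abs(V[:,1]-.16)<.15)];print(rect(V))
cv2.imwrite("pics/e.png",cv2.cvtColor(im,4))
```

```text
t 4.55 tcp [548.  123.3 231.2] ty 4.03 F [-0.6 -0.2 -0.4] T [ 0.01  0.01 -0.02] open 84.4 ff 0.0
[294  37  29  56 968] [0.5891 0.2234 0.0552] ((590.2678833007812, 216.68548583984375), (24.330406188964844, 45.698265075683594), 4.1733832359313965) [230. 223. 209.]
[258  99  14  14 155] [0.5554 0.1792 0.0517] ((555.2188720703125, 179.260986328125), (12.056700706481934, 11.801854133605957), 3.7953546047210693) [167. 144.  81.]
[314 112  37  22 543] [0.6222 0.1688 0.0528] ((619.2156982421875, 168.65353393554688), (31.729211807250977, 19.612274169921875), 2.8042609691619873) [182. 210. 189.]
[258 172  13  13 133] [0.56   0.1098 0.0517] ((560.1328125, 109.7166519165039), (12.107583045959473, 12.098234176635742), 11.14713191986084) [178. 143.  79.]
[169 178  21  13  53] [0.48   0.1016 0.0561] ((479.4982604980469, 100.90631103515625), (6.521970748901367, 20.783706665039062), 62.67060852050781) [61. 60. 61.]
((533.694091796875, 136.08660888671875), (281.348388671875, 233.0681915283203), 3.7976977825164795)
```

View pics/e.png

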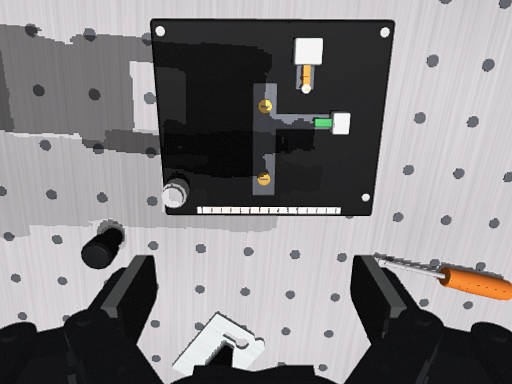

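Screws show at (265,106) and (264,179), with the catch and flag to the right and nothing in the way. The strip yaw is 3.8° and the screw midpoint is (557.7,144.5). Going back to grasp.

Call:
apply_moves(series=[{"dx": 0, "dy": -0.12, "dz": 0, "twist": -0.1}, {"dx": 0, "dy": -0.25, "dz": 0, "twist": -0.2}, {"dx": 0, "dy": -0.4, "dz": 0, "twist": -0.3}, {"dx": 0, "dy": -0.55, "dz": 0, "twist": -0.4}, {"dx": -0.05, "dy": -0.7, "dz": 0, "twist": -0.5}, {"dx": -0.1, "dy": -0.85, "dz": 0, "twist": -0.6}, {"dx": -0.15, "dy": -1, "dz": 0, "twist": -0.7}, {"dx": -0.16, "dy": -1, "dz": 0, "twist": -0.8}])

```text
time_s: 5.4
ee_pos: [0.5229, -0.0296, 0.2313]
orientation: [0.876, 0.482, -0.001, 0.001]
wrist_force: [0.1, -0.0, -0.8]
opening: 1.002
finger_force: 0.0
```

Call:
apply_moves(series=[{"dx": 0, "dy": -0.15, "dz": 0, "twist": 0}, {"dx": 0, "dy": -0.3, "dz": 0, "twist": 0}, {"dx": 0, "dy": -0.45, "dz": -0.1, "twist": 0}, {"dx": 0, "dy": -0.6, "dz": -0.2, "twist": 0}, {"dx": 0, "dy": -0.75, "dz": -0.3, "twist": 0}, {"dx": 0, "dy": -0.88, "dz": -0.4, "twist": 0}, {"dx": 0, "dy": -0.88, "dz": -0.5, "twist": 0}, {"dx": 0, "dy": -0.88, "dz": -0.5, "twist": 0}])

```text
time_s: 6.2
ee_pos: [0.5217, -0.1591, 0.1545]
orientation: [0.875, 0.484, -0.001, -0.002]
wrist_force: [-0.1, 0.8, 0.3]
opening: 0.998
finger_force: 0.0
```

Run:
```python
from h import *
rd(); m,im,d=shot("wrist"); W=cloud(m,d); V=W.reshape(-1,3);V=V[~np.isnan(V[:,0])]
s=(abs(V[:,0]-.52)<.06)&(abs(V[:,1]+.16)<.06)
q=V[s&(V[:,2]>.04)&(V[:,2]<.06)]; print(len(q),rect(q)); rd()
```

```text
t 6.2 tcp [ 521.7 -159.1  154.5] ty -32.15 F [-0.1  0.8  0.3] T [ 0.04 -0.   -0.05] open 84.8 ff 0.0
1112 ((522.2034301757812, -158.20053100585938), (49.81355285644531, 13.616783142089844), 58.34831237792969)
t 6.25 tcp [ 522.4 -158.7  155.5] ty -32.09 F [-0.1 -0.3 -0.5] T [ 0.01 -0.05 -0.03] open 84.6 ff 0.0
```

Call:
apply_moves(series=[{"dx": 0, "dy": 0, "dz": -0.12, "twist": 0}, {"dx": 0, "dy": 0, "dz": -0.3, "twist": 0}, {"dx": 0, "dy": 0, "dz": -0.48, "twist": 0}, {"dx": 0, "dy": 0, "dz": -0.65, "twist": 0}, {"dx": 0, "dy": 0, "dz": -0.78, "twist": 0}, {"dx": 0, "dy": 0, "dz": -0.88, "twist": 0}, {"dx": 0, "dy": 0, "dz": -0.92, "twist": 0}, {"dx": 0, "dy": 0, "dz": -0.92, "twist": 0}])

```text
time_s: 7.05
ee_pos: [0.5237, -0.1577, 0.0184]
orientation: [0.874, 0.485, -0.0, -0.0]
wrist_force: [0.0, 0.2, 0.1]
opening: 0.992
finger_force: 0.0
```

Call:
apply_moves(series=[{"dx": 0, "dy": 0, "dz": 0, "twist": 0}, {"dx": 0, "dy": 0, "dz": 0, "twist": 0}, {"dx": 0, "dy": 0, "dz": 0, "twist": 0}, {"dx": 0, "dy": 0, "dz": 0, "twist": 0}, {"dx": 0, "dy": 0, "dz": 0, "twist": 0}, {"dx": 0, "dy": 0, "dz": 0, "twist": 0}, {"dx": 0, "dy": 0, "dz": 0, "twist": 0}, {"dx": 0, "dy": 0, "dz": 0, "twist": 0}], gripper=0)

```text
time_s: 7.85
ee_pos: [0.5237, -0.1575, 0.0188]
orientation: [0.874, 0.485, 0.0, 0.0]
wrist_force: [-0.8, 0.0, 5.1]
opening: 0.155
finger_force: 59.6
```

```bash
python3 -c "
from h import *
rd()"
```

```text
t 7.85 tcp [ 523.7 -157.5   18.8] ty -31.95 F [-0.8  0.   5.1] T [ 0.13  0.11 -0.02] open 13.1 ff 59.63333487510681
```

Call:
apply_moves(series=[{"dx": 0, "dy": 0, "dz": 0.06, "twist": 0}, {"dx": 0, "dy": 0, "dz": 0.15, "twist": 0}, {"dx": 0, "dy": 0, "dz": 0.28, "twist": 0}, {"dx": 0, "dy": 0, "dz": 0.42, "twist": 0}, {"dx": 0, "dy": 0, "dz": 0.56, "twist": 0}, {"dx": 0, "dy": 0, "dz": 0.7, "twist": 0}, {"dx": 0, "dy": 0, "dz": 0.82, "twist": 0}, {"dx": 0, "dy": 0, "dz": 0.87, "twist": 0}])

```text
time_s: 8.65
ee_pos: [0.5244, -0.1579, 0.1512]
orientation: [0.874, 0.485, 0.001, 0.002]
wrist_force: [-0.1, 0.3, -2.7]
opening: 0.152
finger_force: 58.7
```

Call:
apply_moves(series=[{"dx": 0, "dy": 0.08, "dz": 0, "twist": 0.1}, {"dx": 0, "dy": 0.2, "dz": 0, "twist": 0.2}, {"dx": 0.02, "dy": 0.34, "dz": 0, "twist": 0.3}, {"dx": 0.04, "dy": 0.48, "dz": 0, "twist": 0.4}, {"dx": 0.06, "dy": 0.62, "dz": 0, "twist": 0.5}, {"dx": 0.08, "dy": 0.76, "dz": 0, "twist": 0.6}, {"dx": 0.11, "dy": 0.9, "dz": 0, "twist": 0.7}, {"dx": 0.14, "dy": 1, "dz": 0, "twist": 0.79}])

```text
time_s: 9.45
ee_pos: [0.5439, -0.006, 0.1485]
orientation: [0.683, 0.73, -0.0, -0.001]
wrist_force: [0.2, 0.5, -2.4]
opening: 0.153
finger_force: 58.7
```

Call:
apply_moves(series=[{"dx": 0, "dy": 0.14, "dz": 0, "twist": 0}, {"dx": 0, "dy": 0.28, "dz": 0, "twist": 0}, {"dx": 0, "dy": 0.42, "dz": 0, "twist": 0}, {"dx": 0, "dy": 0.56, "dz": 0, "twist": 0}, {"dx": 0, "dy": 0.7, "dz": 0, "twist": 0}, {"dx": 0, "dy": 0.84, "dz": 0, "twist": 0}, {"dx": 0, "dy": 0.95, "dz": 0, "twist": 0}, {"dx": 0, "dy": 1, "dz": 0, "twist": 0}])

```text
time_s: 10.25
ee_pos: [0.5438, 0.1438, 0.1485]
orientation: [0.684, 0.729, -0.0, -0.001]
wrist_force: [-0.1, -0.5, -2.0]
opening: 0.153
finger_force: 58.7
```

Call:
apply_moves(series=[{"dx": 0, "dy": 0, "dz": 0, "twist": 0}, {"dx": 0, "dy": 0, "dz": 0, "twist": 0}, {"dx": 0, "dy": 0, "dz": -0.05, "twist": 0}, {"dx": 0, "dy": 0, "dz": -0.1, "twist": 0}, {"dx": 0, "dy": 0, "dz": -0.15, "twist": 0}, {"dx": 0, "dy": 0, "dz": -0.2, "twist": 0}, {"dx": 0, "dy": 0, "dz": -0.2, "twist": 0}, {"dx": 0, "dy": 0, "dz": -0.2, "twist": 0}])

```text
time_s: 11.05
ee_pos: [0.5445, 0.1424, 0.1184]
orientation: [0.685, 0.729, -0.0, -0.0]
wrist_force: [0.5, 0.5, -2.5]
opening: 0.151
finger_force: 58.6
```

Run:
```python
from h import *
s=rd(); m,im,d=shot("wrist"); W=cloud(m,d); np.savez("w3",im=im,W=W); rd()
zt=s["ee_pos"][2]-.0188+.005; print("plate top expected",zt)
q=(abs(W[...,2]-zt)<.006)&(abs(W[...,0]-.545)<.09)&(abs(W[...,1]-.144)<.09)
P=W[q];print(q.sum(),np.median(P[:,2]),rect(P),cv2.boxPoints(rect(P)).round(1).tolist())
cv2.imwrite("pics/f.png",cv2.cvtColor(im,4))
```

```text
t 11.05 tcp [544.5 142.4 118.4] ty 3.59 F [ 0.5  0.5 -2.5] T [-0.02  0.03  0.  ] open 12.9 ff 58.6015659570694
t 11.1 tcp [544.8 142.5 118.7] ty 3.59 F [ 0.   0.9 -2. ] T [-0.02  0.    0.  ] open 12.7 ff 58.60132455825806
plate top expected 0.1045662119862664
18271 0.10531907232251175 ((545.4723510742188, 140.4716796875), (84.58724975585938, 110.32168579101562), 3.585585832595825) [[499.79998779296875, 192.89999389648438], [506.70001220703125, 82.80000305175781], [591.0999755859375, 88.0999984741211], [584.2000122070312, 198.1999969482422]]
```

View pics/f.png

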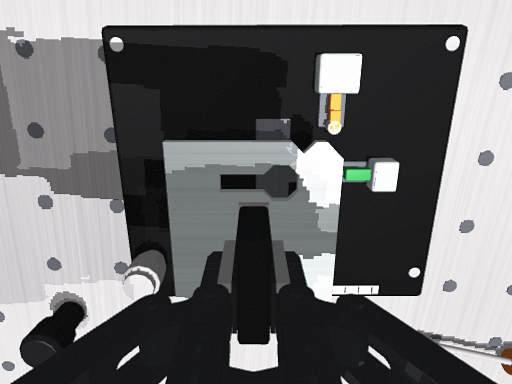

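The plate is held square (84.6×110.3 mm fit, yaw 3.59°), with its upper mouth at (282,182). It needs about −0.75 mm in x, +3.1 mm in y and +0.2°. I'll correct while descending to just above the heads.

Call:
apply_moves(series=[{"dx": -0.005, "dy": 0.02, "dz": -0.03, "twist": 0.005}, {"dx": -0.005, "dy": 0.02, "dz": -0.08, "twist": 0.005}, {"dx": -0.005, "dy": 0.02, "dz": -0.14, "twist": 0.005}, {"dx": -0.005, "dy": 0.02, "dz": -0.2, "twist": 0.005}, {"dx": -0.005, "dy": 0.02, "dz": -0.25, "twist": 0.005}, {"dx": -0.005, "dy": 0.02, "dz": -0.28, "twist": 0.005}, {"dx": -0.005, "dy": 0.02, "dz": -0.3, "twist": 0.005}, {"dx": -0.005, "dy": 0.02, "dz": -0.3, "twist": 0.005}])

```text
time_s: 11.9
ee_pos: [0.5437, 0.1454, 0.0733]
orientation: [0.683, 0.73, -0.0, -0.0]
wrist_force: [-0.2, 0.0, -2.5]
opening: 0.151
finger_force: 58.6
```

Run:
```python
from h import *
s=rd(); m,im,d=shot("wrist"); W=cloud(m,d); rd()
zt=s["ee_pos"][2]-.0188+.005
q=(abs(W[...,2]-zt)<.006)&(abs(W[...,0]-.545)<.07)&(abs(W[...,1]-.144)<.07)
P=W[q];print(q.sum(),np.median(P[:,2])-zt,rect(P))
```

```text
t 11.9 tcp [543.7 145.4  73.3] ty 3.81 F [-0.2  0.  -2.5] T [-0.   -0.02  0.05] open 12.8 ff 58.60490798950195
t 11.95 tcp [543.9 145.5  73.7] ty 3.82 F [ 0.7  0.  -1.5] T [-0.   -0.   -0.01] open 13.0 ff 58.60483467578888
18393 0.0007637091281343586 ((541.9414672851562, 148.26779174804688), (119.65148162841797, 107.7124252319336), 75.3768081665039)
```

Call:
apply_moves(series=[{"dx": 0, "dy": 0, "dz": -0.007, "twist": 0}, {"dx": 0, "dy": 0, "dz": -0.014, "twist": 0}, {"dx": 0, "dy": 0, "dz": -0.021, "twist": 0}, {"dx": 0, "dy": 0, "dz": -0.028, "twist": 0}, {"dx": 0, "dy": 0, "dz": -0.034, "twist": 0}, {"dx": 0, "dy": 0, "dz": -0.04, "twist": 0}, {"dx": 0, "dy": 0, "dz": -0.045, "twist": 0}, {"dx": 0, "dy": 0, "dz": -0.045, "twist": 0}])

```text
time_s: 12.75
ee_pos: [0.5438, 0.1455, 0.0669]
orientation: [0.683, 0.73, -0.0, -0.0]
wrist_force: [1.0, -0.1, -2.7]
opening: 0.151
finger_force: 58.6
```

Already below head level with no contact, so the mouths are over the heads. Lowering gently to the stage.

Call:
apply_moves(series=[{"dx": 0, "dy": 0, "dz": -0.008, "twist": 0}, {"dx": 0, "dy": 0, "dz": -0.016, "twist": 0}, {"dx": 0, "dy": 0, "dz": -0.024, "twist": 0}, {"dx": 0, "dy": 0, "dz": -0.032, "twist": 0}, {"dx": 0, "dy": 0, "dz": -0.038, "twist": 0}, {"dx": 0, "dy": 0, "dz": -0.043, "twist": 0}, {"dx": 0, "dy": 0, "dz": -0.048, "twist": 0}, {"dx": 0, "dy": 0, "dz": -0.05, "twist": 0}])

```text
time_s: 13.55
ee_pos: [0.5439, 0.1455, 0.0595]
orientation: [0.683, 0.73, -0.0, -0.0]
wrist_force: [-0.1, -0.4, -2.3]
opening: 0.151
finger_force: 58.6
```

```bash
python3 -c "
from h import *
rd()"
```

```text
t 13.55 tcp [543.9 145.5  59.5] ty 3.82 F [-0.1 -0.4 -2.3] T [-0.01  0.03 -0.  ] open 12.8 ff 58.60231876373291
```

Call:
apply_moves(series=[{"dx": 0, "dy": 0, "dz": -0.002, "twist": 0}, {"dx": 0, "dy": 0, "dz": -0.003, "twist": 0}, {"dx": 0, "dy": 0, "dz": -0.004, "twist": 0}, {"dx": 0, "dy": 0, "dz": -0.005, "twist": 0}, {"dx": 0, "dy": 0, "dz": -0.006, "twist": 0}, {"dx": 0, "dy": 0, "dz": -0.007, "twist": 0}, {"dx": 0, "dy": 0, "dz": -0.007, "twist": 0}, {"dx": 0, "dy": 0, "dz": -0.007, "twist": 0}])

```text
time_s: 14.35
ee_pos: [0.5439, 0.1455, 0.0589]
orientation: [0.683, 0.73, 0.0, 0.0]
wrist_force: [-0.4, 0.1, 2.7]
opening: 0.155
finger_force: 59.3
```

Flat on the stage with about 5 N of contact force. Sliding along stage +x, first 8 mm.

Call:
apply_moves(series=[{"dx": 0.007, "dy": 0.0005, "dz": 0.001, "twist": 0}, {"dx": 0.014, "dy": 0.001, "dz": 0.001, "twist": 0}, {"dx": 0.021, "dy": 0.0014, "dz": 0.001, "twist": 0}, {"dx": 0.028, "dy": 0.0019, "dz": 0.001, "twist": 0}, {"dx": 0.035, "dy": 0.0023, "dz": 0.001, "twist": 0}, {"dx": 0.042, "dy": 0.0028, "dz": 0.001, "twist": 0}, {"dx": 0.048, "dy": 0.0032, "dz": 0.001, "twist": 0}, {"dx": 0.053, "dy": 0.0035, "dz": 0.001, "twist": 0}])

```text
time_s: 15.15
ee_pos: [0.55, 0.146, 0.0589]
orientation: [0.683, 0.73, -0.001, -0.001]
wrist_force: [-5.5, -0.4, 8.3]
opening: 0.151
finger_force: 60.2
```

```bash
python3 -c "
from h import *
rd()"
```

```text
t 15.15 tcp [550.  146.   58.9] ty 3.83 F [-5.5 -0.4  8.3] T [-0.12  0.85  0.01] open 12.8 ff 60.160197615623474
```

Call:
apply_moves(series=[{"dx": 0.007, "dy": 0.0005, "dz": 0.001, "twist": 0}, {"dx": 0.014, "dy": 0.001, "dz": 0.001, "twist": 0}, {"dx": 0.021, "dy": 0.0014, "dz": 0.001, "twist": 0}, {"dx": 0.028, "dy": 0.0019, "dz": 0.001, "twist": 0}, {"dx": 0.035, "dy": 0.0023, "dz": 0.001, "twist": 0}, {"dx": 0.042, "dy": 0.0028, "dz": 0.001, "twist": 0}, {"dx": 0.048, "dy": 0.0032, "dz": 0.001, "twist": 0}, {"dx": 0.053, "dy": 0.0035, "dz": 0.001, "twist": 0}])

```text
time_s: 15.95
ee_pos: [0.554, 0.1458, 0.0592]
orientation: [0.683, 0.731, -0.005, -0.004]
wrist_force: [-12.4, -3.1, 13.8]
opening: 0.15
finger_force: 61.0
```

```bash
python3 -c "
from h import *
rd()"
```

```text
t 15.95 tcp [554.  145.8  59.2] ty 3.9 F [-12.4  -3.1  13.8] T [-0.47  1.71  0.12] open 12.7 ff 61.0455983877182
```

Call:
apply_moves(series=[{"dx": 0.004, "dy": 0.0003, "dz": 0.003, "twist": 0}, {"dx": 0.008, "dy": 0.0006, "dz": 0.006, "twist": 0}, {"dx": 0.014, "dy": 0.001, "dz": 0.006, "twist": 0}, {"dx": 0.02, "dy": 0.0014, "dz": 0.006, "twist": 0}, {"dx": 0.026, "dy": 0.0018, "dz": 0.006, "twist": 0}, {"dx": 0.032, "dy": 0.0022, "dz": 0.006, "twist": 0}, {"dx": 0.036, "dy": 0.0025, "dz": 0.006, "twist": 0}, {"dx": 0.04, "dy": 0.0028, "dz": 0.006, "twist": 0}])

```text
time_s: 16.75
ee_pos: [0.567, 0.1463, 0.0593]
orientation: [0.683, 0.73, 0.0, 0.001]
wrist_force: [1.9, -4.5, -4.6]
opening: 0.155
finger_force: 58.5
```

```bash
python3 -c "
from h import *
rd()"
```

```text
t 16.75 tcp [567.  146.3  59.3] ty 3.79 F [ 1.9 -4.5 -4.6] T [-0.84 -0.3  -0.21] open 13.2 ff 58.51924538612366
```

Call:
apply_moves(series=[{"dx": 0.004, "dy": 0.0003, "dz": -0.002, "twist": 0}, {"dx": 0.008, "dy": 0.0006, "dz": -0.003, "twist": 0}, {"dx": 0.012, "dy": 0.0008, "dz": -0.003, "twist": 0}, {"dx": 0.016, "dy": 0.001, "dz": -0.003, "twist": 0}, {"dx": 0.02, "dy": 0.0013, "dz": -0.003, "twist": 0}, {"dx": 0.024, "dy": 0.0016, "dz": -0.003, "twist": 0}, {"dx": 0.028, "dy": 0.0019, "dz": -0.003, "twist": 0}, {"dx": 0.031, "dy": 0.002, "dz": -0.003, "twist": 0}])

```text
time_s: 17.55
ee_pos: [0.57, 0.1473, 0.0592]
orientation: [0.683, 0.73, -0.0, -0.0]
wrist_force: [1.9, -4.0, -3.4]
opening: 0.151
finger_force: 58.6
```

```bash
python3 -c "
from h import *
rd()"
```

```text
t 17.55 tcp [570.  147.3  59.2] ty 3.83 F [ 1.9 -4.  -3.4] T [-0.76 -0.24 -0.18] open 12.9 ff 58.55644226074219
```

Call:
apply_moves(series=[{"dx": 0.004, "dy": 0.0003, "dz": -0.002, "twist": 0}, {"dx": 0.008, "dy": 0.0006, "dz": -0.003, "twist": 0}, {"dx": 0.012, "dy": 0.0008, "dz": -0.003, "twist": 0}, {"dx": 0.016, "dy": 0.001, "dz": -0.003, "twist": 0}, {"dx": 0.02, "dy": 0.0013, "dz": -0.003, "twist": 0}, {"dx": 0.022, "dy": 0.0015, "dz": -0.003, "twist": 0}, {"dx": 0.022, "dy": 0.0015, "dz": -0.003, "twist": 0}, {"dx": 0.022, "dy": 0.0015, "dz": -0.003, "twist": 0}])

```text
time_s: 18.35
ee_pos: [0.5703, 0.1473, 0.059]
orientation: [0.683, 0.73, -0.003, -0.002]
wrist_force: [-5.6, -5.2, 4.5]
opening: 0.149
finger_force: 59.9
```

Run:
```python
from h import *
rd(); m,im,d=shot("wrist"); rd()
i2,_=get_image("side")
h=np.hstack([cv2.resize(im[60:260,130:430],(450,300),interpolation=2),cv2.resize(i2[190:275,180:300],(350,300),interpolation=2)])
cv2.imwrite("pics/g.png",cv2.cvtColor(h,4))
```

```text
t 18.35 tcp [570.3 147.3  59. ] ty 3.85 F [-5.6 -5.2  4.5] T [-0.72  0.73 -0.07] open 12.7 ff 59.850996136665344
t 18.4 tcp [570.2 147.3  59. ] ty 3.85 F [-5.1 -5.8  4.1] T [-0.81  0.73 -0.06] open 13.0 ff 59.85172927379608
```

View pics/g.png

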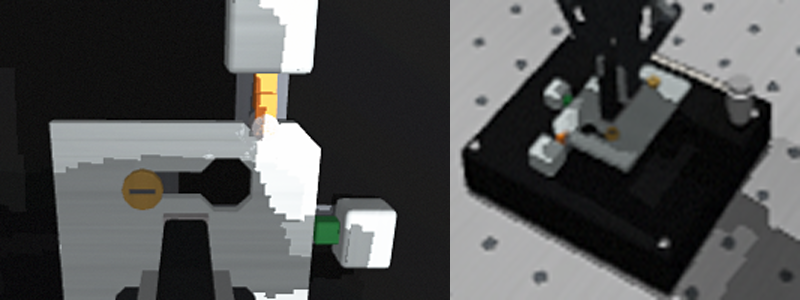

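The roller sits in the notch at (262,125), the screw is at the slot end (142,188), and the green plunger is pressed. A slightly firmer push will confirm the hard stop.

Call:
apply_moves(series=[{"dx": 0.006, "dy": 0.0004, "dz": 0, "twist": 0}, {"dx": 0.012, "dy": 0.0008, "dz": 0, "twist": 0}, {"dx": 0.018, "dy": 0.0012, "dz": 0, "twist": 0}, {"dx": 0.022, "dy": 0.0015, "dz": 0.002, "twist": 0}, {"dx": 0.022, "dy": 0.0015, "dz": 0.002, "twist": 0}, {"dx": 0.01, "dy": 0.0007, "dz": 0, "twist": 0}, {"dx": -0.005, "dy": -0.0003, "dz": 0, "twist": 0}, {"dx": -0.018, "dy": -0.001, "dz": 0, "twist": 0}])

```text
time_s: 19.25
ee_pos: [0.5702, 0.1474, 0.059]
orientation: [0.683, 0.73, -0.0, -0.0]
wrist_force: [0.5, -3.3, -1.7]
opening: 0.145
finger_force: 59.1
```

```bash
python3 -c "
from h import *
rd()"
```

```text
t 19.25 tcp [570.2 147.4  59. ] ty 3.82 F [ 0.5 -3.3 -1.7] T [-0.64 -0.04 -0.09] open 12.4 ff 59.069366455078125
```

Hard stop confirmed and the push is relaxed. Releasing with a partial opening so the fingers stay clear of the flag housing.

Call:
apply_moves(series=[{"dx": 0, "dy": 0, "dz": 0, "twist": 0}, {"dx": 0, "dy": 0, "dz": 0, "twist": 0}, {"dx": 0, "dy": 0, "dz": 0, "twist": 0}, {"dx": 0, "dy": 0, "dz": 0, "twist": 0}, {"dx": 0, "dy": 0, "dz": 0, "twist": 0}, {"dx": 0, "dy": 0, "dz": 0, "twist": 0}, {"dx": 0, "dy": 0, "dz": 0, "twist": 0}, {"dx": 0, "dy": 0, "dz": 0, "twist": 0}], gripper=40)

```text
time_s: 20.05
ee_pos: [0.5711, 0.1473, 0.0588]
orientation: [0.683, 0.73, 0.0, -0.0]
wrist_force: [0.4, -0.5, -0.1]
opening: 0.466
finger_force: 0.0
```

Call:
apply_moves(series=[{"dx": 0, "dy": 0, "dz": 0.05, "twist": 0}, {"dx": 0, "dy": 0, "dz": 0.12, "twist": 0}, {"dx": 0, "dy": 0, "dz": 0.25, "twist": 0}, {"dx": 0, "dy": 0, "dz": 0.4, "twist": 0}, {"dx": 0, "dy": 0, "dz": 0.55, "twist": 0}, {"dx": 0, "dy": 0, "dz": 0.7, "twist": 0}, {"dx": 0, "dy": 0, "dz": 0.85, "twist": 0}, {"dx": 0, "dy": 0, "dz": 0.95, "twist": 0}])

```text
time_s: 20.85
ee_pos: [0.5718, 0.1474, 0.2043]
orientation: [0.683, 0.73, 0.001, 0.001]
wrist_force: [0.4, 0.4, 0.4]
opening: 0.469
finger_force: 0.0
```

Run:
```python
from h import *
rd(); m,im,d=shot("wrist"); W=cloud(m,d)
q=(abs(W[...,2]-.0455)<.004)&(im.min(-1)>60)&(abs(W[...,0]-.571)<.06)&(abs(W[...,1]-.146)<.062)
P=W[q]; print(q.sum(),np.percentile(P[:,2],[5,50,95]).round(4),rect(P))
print(proj(m,[.571,.146,.045]))
cv2.imwrite("pics/i.png",cv2.cvtColor(cv2.resize(im[0:260,100:440],(784,600),interpolation=2),4))
```

```text
t 20.85 tcp [571.8 147.4 204.3] ty 3.82 F [0.4 0.4 0.4] T [ 0.02  0.   -0.03] open 39.9 ff 0.0
8565 [0.0445 0.0458 0.047 ] ((578.91162109375, 146.2300262451172), (104.39909362792969, 122.55722045898438), 1.1754928827285767)
(np.float64(250.85075426275145), np.float64(171.09122048880607))
```

View pics/i.png

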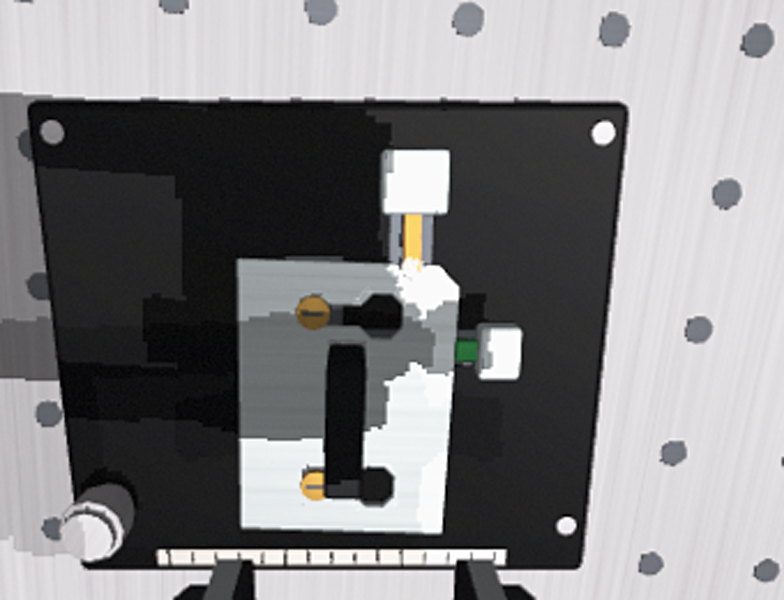

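Run:
```python
from h import *
m,im,d=shot("wrist"); W=cloud(m,d)
c,s=np.cos(np.radians(3.8)),np.sin(np.radians(3.8))
L=(W[...,:2]-[.5577,.1445])*1000; X=L[...,0]*c+L[...,1]*s; Y=-L[...,0]*s+L[...,1]*c; Z=W[...,2]*1000
near=(abs(X-13)<70)&(abs(Y)<60)
h=near&(Z>48)&(Z<56)&(abs(X)<9)
for sg in(1,-1):
    k=h&(abs(Y-35*sg)<9); print("screw",k.sum(),X[k].mean().round(2),Y[k].mean().round(2),(X[k].min()+X[k].max())/2)
t=near&(Z>43)&(Z<48)
for y0 in(-50,-20,10,30,44):
    k=t&(abs(Y-y0)<2.5); print("plate",y0,np.percentile(X[k],[.5,99.5]).round(2))
g=near&(Z>80)&(Z<90); print("grip",g.sum(),X[g].min(),X[g].max(),Y[g].min(),Y[g].max())
g3=im.astype(int); k=near&(g3[...,1]>g3[...,0]+30)&(g3[...,1]>g3[...,2]+20); print("green",k.sum(),np.nanmin(X[k]),np.nanmax(X[k]))
W2=np.load("w2.npz"); L=(W2["W"][...,:2]-[.5577,.1445])*1000;X=L[...,0]*c+L[...,1]*s;g3=W2["im"].astype(int);k=(abs(X-45)<25)&(g3[...,1]>g3[...,0]+30)&(g3[...,1]>g3[...,2]+20);print("green before",k.sum(),X[k].min(),X[k].max())
```

```text
screw 173 0.2 34.92 -0.1442514752320676
screw 112 -1.11 -34.87 -1.4484473055682487
plate -50 [-30.91  52.34]
plate -20 [-29.84  53.17]
plate 10 [-29.18  53.92]
plate 30 [-28.19  76.63]
plate 44 [-28.43  54.37]
grip 1004 4.53993521644887 19.53832180338663 -27.226551242559772 22.95654292835392
green 82 54.85302690936152 62.94101007233113
green before 159 46.98580244711198 62.9756339364875
```

Measured result: the flag moved in 7.9 mm, the roller is in the notch, the plate lies flat, and the gripper is clear. Handing in.

```bash
python3 -c "
from plant import *
print(job_done())"
```

```text
the job is handed in; nothing more can be done
None
```

The carrier plate lies flat on the stage, slid up to its hard stop with the catch in the notch and the green indicator pushed in about 7.9 mm; I let go, moved only the plate, and handed the job in after about 21 s (no verdict was returned).

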